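# Close up a stack of board trays

### The job

Stack the shallow tray of small boards onto the deep tray, then put the plain cover on top of it to close the stack, with the cut corners all at the same end and every skirt fully down over the lip below, so that the stack stands square and level. Leave the deep tray standing where it is, keep the loaded trays level, leave the bench's other things alone and let go of the stack.

Things in the scene. Friction and masses are not known exactly. Their poses are not given: they have to be found in the camera images.
- deep_tray: Black tray with one long green board. Outline 150 mm (x) by 64 mm (y); both corners of the +x end cut at 45 degrees (18 mm each way). Straight upright sides to a flat shoulder 34 mm up; above it a lip 6 mm high, set in 4.2 mm from the outline, its top 4 mm tapering in to 6.2 mm. Loose on the mat, any heading, 0.15 to 0.25 kg. Origin: centre of the underside, z up.
- board_tray: Black tray with a row of four small green boards. Outline, cut corners (+x end) and lip as the deep tray, but shoulder 20 mm up. Below, a 3 mm thick skirt, open 7.5 mm deep, goes round the lip of the tray below (1.2 mm play a side) and rests on its shoulder: seated, origin 34 mm above the deep tray's. Loose on the mat, any heading, 0.08 to 0.14 kg. Origin: centre of the underside, z up.
- cover: Plain black cover, no boards, no lip: flat top with shallow ribs, 14 mm high, straight upright sides. Outline, cut corners (+x end) and skirt as the board tray: seated, its origin is 20 mm above the board tray's. Loose on the mat, any heading, 0.05 to 0.1 kg. Origin: centre of the underside, z up.
- deep_tray_cut_end (a point): Middle of the deep tray's end with the two cut corners, level with its underside: 75 mm along +x from its origin. The pieces seat only with these ends together.
- board_tray_cut_end (a point): Middle of the board tray's end with the two cut corners, level with its underside: 75 mm along +x from its origin. The pieces seat only with these ends together.
- cover_cut_end (a point): Middle of the cover's end with the two cut corners, level with its underside: 75 mm along +x from its origin. The pieces seat only with these ends together.
- mat: Blue silicone repair mat, 450 mm (x) by 700 mm (y), fixed, its flat top 5 mm above the bench; the three pieces lie on it. Beyond x = +148 mm of its centre is a strip of compartments with walls to 13 mm above the bench. Origin: centre of its underside.
- brush: Bystander: slim black antistatic brush, 170 mm long, 11 mm high, lying across the far part of the mat. Origin at its middle, underside.
- dispenser: Bystander: white solvent dispenser bottle, 64 mm across, 116 mm tall, on the bench to the left of the mat. Origin at the centre of its underside.
- solder_spool: Bystander: spool of solder wire standing on its flange, 62 mm across, 50 mm tall, on the bench to the right of the mat. Origin at the centre of its underside.
Mind the look-alikes: they are no part of the job. Leave any red or yellow look-alike of the board_tray alone.

How it is judged:
By the outcome, as a careful person would: the job done as asked, in the order asked, and still so for the second after the job is handed in, with the robot touching nothing.
It also fails if it takes over 56 s, if anything falls off the work surface, if the arm or the gripper's body presses on something with over 40 N, if the wrist force passes 120 N, or if a joint passes its speed limit or range.

### The arm

A 6-joint arm with a two-finger parallel gripper is mounted at the origin on the work surface. World frame = base frame: x ahead of the robot, y to its left, z up, the work surface at z = 0. Lengths are in mm, angles in degrees, forces in N, time in s.
With the tool pointing down it reaches from about 350 to 850 mm from the base axis. Payload 8.1 kg.
Tool frame: the origin (TCP) lies midway between the tips of the shut fingers; the grasp point (between the pads) lies 19 mm behind it; z points along the fingers, y is the line along which they close (so a half turn about z gives the same grasp; the last joint's range is limited). The gripper opens to 85 mm and grips with 20 to 120 N. Pads are 22 mm wide; open, the fingers measure 114 mm over their backs; the gripper's body (76 mm by 85 mm) begins 54 mm behind the grasp point. The pads swing forward as they close: fully open they stand 13 mm farther back than shut.
Start: joints at [-77.086, 7.471, 85.268, -0, 87.261, -4.893], TCP at [183.512, -571.252, 231.292] pointing down, gripper open.
Joint ranges: [-169.43, 169.43], [-51.17, 129.36], [1.28, 143.12], [-76.62, 256.62], [0, 156.53], [-152.29, 152.29]. Speed limits (degrees/s): [136.94, 136.94, 159.86, 180, 180, 180].

### API

Orientations are given as [roll, pitch, yaw] about the fixed x, y, z axes, in that order (R = Rz(yaw) Ry(pitch) Rx(roll)).
In Python, from bench import r gives the robot as it stands. The module is installed in compiled form; this text tells all that it offers.
- The arm moves only by the tool jog_arm, never from a script. Its argument "rows" is a list of rows, each a list of 2 entries, a list of its own where there are three numbers: the shift along the tool's x, y, z in mm, then the turn, a rotation vector about the tool's x, y, z in rad. A call has 1 to 10 rows; each row is the pose to reach, as a shift and turn from the pose commanded when the call began, along the tool's axes at that moment; what a row does not reach only later rows make up. A row lasts 1/10 s, in which the tool goes at most 50 mm and 8.59 degrees, less where a joint would pass 70% of its speed; a pose out of reach is approached as far as the arm can. A call with a gripper value outside its range is refused whole. "grip" is the finger opening in mm, from 0 to 85.4, set as the call begins (left out, the last holds). The fingers move at their own pace and stop on an object; "force" is the grip in N (left out, the last holds). Time passes only in rows, so rows that repeat a pose let the fingers close. It gives the time, the measured TCP pose, the force, the opening and the grip force at its end, in the units of the state.
- r.sense(): the state, without advancing time (a new reading comes with each control period).
- r.snapshot(name): name is "scene" or "top"; returns (picture, depth): 420x560x3 uint8, blue, green, red; 420x560 float32, mm along the optical axis (not along the pixel's ray), 0 where there is no reading.
- r.camera_params(name): a dict with "fx", "fy", "cx", "cy" (pixels), "dist_coeffs" ([k1, k2, p1, p2, k3] as OpenCV has them; the pictures are not rectified), "pose" (4x4, takes a point from camera to world coordinates). Camera axes: x right, y down, z forward; pixel columns grow to the right and rows downward; lengths in mm; the calibration is good to about 2 mm. A picture is of the moment at which its call begins. camera_params takes no time and is no camera call.
- r.hand_in(): hands the job in; it is judged then, once.
The state is a dict: "time": time; "joint_pos": joint angles; "qd": joint speeds; "joint_efforts": joint torques, N m; "tool_pos": TCP position; "tcp_rot": TCP orientation; "ft_force": force on the tool from outside, world axes, zero at the start; "wrist_torque": the same for the moment, N m; "finger_gap": finger opening in mm; "grip_force": force on a finger pad.
Only numpy, scipy, OpenCV 4.12 (cv2) and the standard library are available. Lean on these libraries where they do the work, as an engineer would, in place of code of your own. Each camera call takes 0.05 s, during which the arm holds its last target. There are 200 camera calls.

## Working session

There is one attempt and no reset: what is moved stays moved. The work goes in short steps, Python scripts to look and compute and a tool call to move; the robot and the scene stay as the last step left them, time stands still between calls to the robot, and variables do not carry over. Pictures are saved under pics/ and viewed, at most 10 in all, crops included, and the job is handed in when it is done.

Besides the shell and the picture viewer there is one more tool, called after ">>>" as a command line: name --argument value ..., lists and objects as JSON in quotes. jog_arm: Moves the arm, as the interface text tells. Its arguments: {"type":"object","properties":{"rows":{"type":"array"},"grip":{"type":"number"},"force":{"type":"number"}},"required":["rows"]}

```bash
mkdir -p pics; cat > h.py <<'E'
import numpy as np, cv2
from bench import r
def cam(n):
    p=r.camera_params(n); K=np.array([[p['fx'],0,p['cx']],[0,p['fy'],p['cy']],[0,0,1.]])
    return K,np.array(p['dist_coeffs'],float),np.array(p['pose'],float)
def plane(n,uv,z):
    K,d,T=cam(n); u=cv2.undistortPoints(np.array(uv,float).reshape(-1,1,2),K,d)[:,0]
    D=np.c_[u,np.ones(len(u))]@T[:3,:3].T; o=T[:3,3]
    return o+D*((z-o[2])/D[:,2])[:,None]
E
python3 - <<'E'
from h import *
for n in("scene","top"):
    p,d=r.snapshot(n); cv2.imwrite(f"pics/{n}0.png",p); np.save(f"{n}d0.npy",d)
    K,ds,T=cam(n); print(n,K[0,0],T.round(2).tolist(),ds)
s=r.sense(); print(s)
E
```

```text
scene 380.40478614096554 [[-0.25, 0.64, -0.73, 1281.71], [0.97, 0.17, -0.18, 98.44], [0.01, -0.75, -0.66, 755.41], [0.0, 0.0, 0.0, 1.0]] [0.00263425 0.         0.         0.         0.        ]
top 530.4419487893314 [[-0.01, -0.98, 0.18, 213.99], [-1.0, 0.01, -0.0, -59.41], [-0.0, -0.18, -0.98, 1554.85], [0.0, 0.0, 0.0, 1.0]] [-0.17212561  0.          0.          0.          0.        ]
{'time': 0.1, 'joint_pos': array([-7.70856493e+01,  7.51163190e+00,  8.53247751e+01, -2.07027201e-04,
        8.72628269e+01, -4.89283997e+00]), 'qd': array([-9.52259841e-05, -1.12620579e-01, -2.11167715e-01,  5.18300323e-02,
       -9.97294382e-03,  2.50780660e-02]), 'joint_efforts': array([ 1.42186524e-03, -5.70947957e+01, -5.01942766e+01, -3.82438275e-04,
        8.07077828e-03,  2.37107827e-05]), 'tool_pos': array([ 183.39528619, -570.74247443,  230.32384406]), 'tcp_rot': array([-1.79901110e+02, -8.25787143e-03,  1.78071937e+01]), 'ft_force': array([-0.14052553,  0.00386314,  0.42142653]), 'wrist_torque': array([-0.03732857,  0.04040089, -0.03684313]), 'grip_force': 0.0, 'finger_gap': 85.65282688160727}
```

View pics/top0.png

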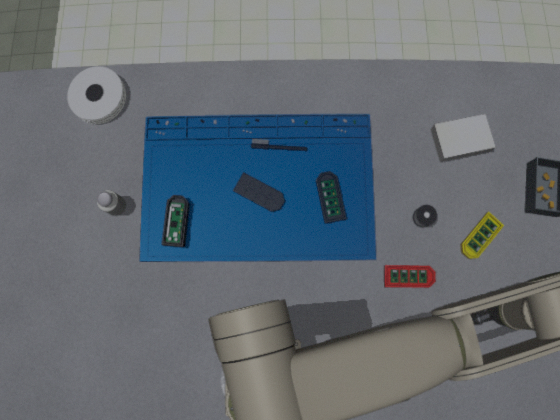

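View pics/scene0.png

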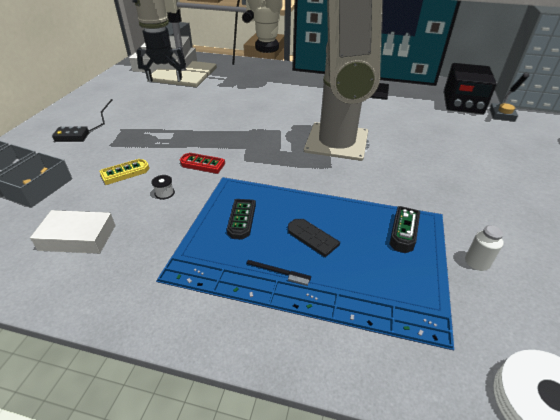

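The top view has the deep tray with its long board at (176,222), the plain cover at (260,192), and three trays of four boards: black at (332,198), red at (409,276) and yellow at (482,236). The black one on the mat fits the board_tray description, since the red and yellow are the look-alikes. I'll confirm it in an enlarged crop.

```bash
cat >> h.py <<'E'
def blobs(n,img,box,up=4):
    x0,y0,x1,y1=box; c=cv2.resize(img[y0:y1,x0:x1],None,fx=up,fy=up,interpolation=cv2.INTER_CUBIC)
    # mat is strongly blue; a piece is anything whose blue does not dominate red
    ref=c.astype(int); dom=(ref[...,0]-ref[...,2])
    m=(dom<np.percentile(dom,85)*.5).astype(np.uint8)*255
    m=cv2.morphologyEx(m,cv2.MORPH_CLOSE,np.ones((9,9)))
    cs,_=cv2.findContours(m,cv2.RETR_EXTERNAL,cv2.CHAIN_APPROX_NONE)
    out=max(cs,key=cv2.contourArea)[:,0].astype(float)
    return (out+.5)/up-.5+np.array([x0,y0]), m
def fit(n,uv,zb,zt):
    """outline of an upright prism: sides facing the camera are read at the bottom edge, others at the top edge"""
    cw=cam(n)[2][:2,3]; B=plane(n,uv,zb)[:,:2]; Tt=plane(n,uv,zt)[:,:2]
    (c,(w,h),a)=cv2.minAreaRect(Tt.astype(np.float32)); yaw=np.radians(a if w>h else a+90)
    c=np.array(c)
    for it in range(4):
        X=np.array([np.cos(yaw),np.sin(yaw)]); Y=np.array([-X[1],X[0]]); e={}; sl=[]
        for k,(A,L) in enumerate(((X,75),(Y,32))):
            for s in(1,-1):
                mid=c+A*s*L; P=B if (cw-mid)@A*s>0 else Tt
                q=(P-c)@np.c_[X,Y]; o=1-k
                lim=(np.abs(q[:,0]-(-6))<55) if k else (np.abs(q[:,1])<11)
                sel=lim&(q[:,k]*s>L-14); v=q[sel]
                v=v[np.abs(v[:,k]-np.median(v[:,k]))<3]
                f=np.polyfit(v[:,o],v[:,k],1); e[k,s]=np.median(v[:,k])
                if k: sl.append(f[0])
        yaw+=np.arctan(np.mean(sl)); c=c+X*(e[0,1]+e[0,-1])/2+Y*(e[1,1]+e[1,-1])/2
    q=(Tt-c)@np.c_[X,Y]
    wid=lambda s:np.ptp(q[(q[:,0]*s>62)&(q[:,0]*s<70),1])
    if wid(1)>wid(-1): yaw+=np.pi
    return c.round(1),round((np.degrees(yaw)+180)%360-180,2),'LxW',round(e[0,1]-e[0,-1],1),round(e[1,1]-e[1,-1],1),'endw',wid(1).round(1),wid(-1).round(1),'slopes',np.degrees(sl).round(2)
E
python3 - <<'E'
from h import *
boxes={'top':{'deep':(150,185,202,256,39),'board':(306,162,360,232,25),'cover':(222,164,296,220,19)},
'scene':{'deep':(380,196,432,262,39),'board':(218,190,268,246,25),'cover':(278,210,350,262,19)}}
vis=[]
for n in boxes:
    img=cv2.imread(f"pics/{n}0.png")
    for k,b in boxes[n].items():
        uv,m=blobs(n,img,b[:4])
        try: print(n,k,*fit(n,uv,5,b[4]))
        except Exception as e: print(n,k,e)
        v=cv2.resize(img[b[1]:b[3],b[0]:b[2]],None,fx=4,fy=4,interpolation=cv2.INTER_CUBIC)
        cv2.drawContours(v,[((uv-np.array(b[:2])+.5)*4).astype(int)],-1,(0,0,255),1)
        vis.append(cv2.resize(cv2.copyMakeBorder(v,0,300-v.shape[0],0,300-v.shape[1],0),(260,260)))
    K,d,T=cam(n)
cv2.imwrite("pics/crops.png",np.vstack([np.hstack(vis[:3]),np.hstack(vis[3:])]))
E
```

```text
top deep [456.2 252.1] -5.55 LxW 148.0 64.0 endw 71.7 54.7 slopes [ 0.33 -0.33]
top board [ 524.3 -203.3] 10.08 LxW 147.9 63.4 endw 51.0 66.2 slopes [-0.15  0.15]
top cover [537.6   4.7] -119.22 LxW 149.2 61.8 endw 64.4 54.5 slopes [ 0.29 -0.29]
scene deep expected non-empty vector for x
scene board [ 520.9 -205. ] -170.06 LxW 148.6 62.8 endw 66.5 65.1 slopes [ 0.09 -0.09]
scene cover [536.    3.3] -119.2 LxW 148.0 62.5 endw 74.0 53.2 slopes [ 0.07 -0.07]
  return _methods._mean(a, axis=axis, dtype=dtype,
  ret = ret.dtype.type(ret / rcount)
```

View pics/crops.png

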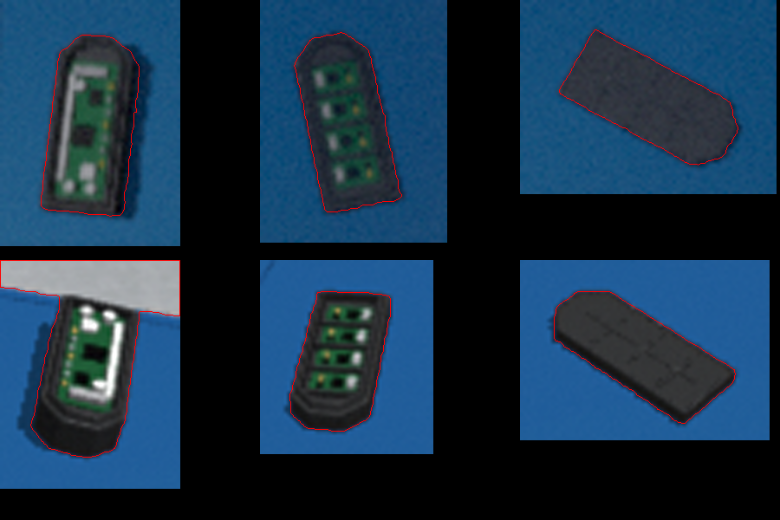

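The crop confirms it. The black tray with four boards is the board_tray, with its cut end away from the robot (upper end in the top view). The deep tray's cut end is also at the top, and the cover's is at the lower right.

```bash
cat >> h.py <<'E'
from scipy.spatial.transform import Rotation as R
def go(x,y,z,yaw):
    s=r.sense(); A=R.from_euler('xyz',s['tcp_rot'],degrees=True); G=R.from_euler('xyz',[180,0,yaw],degrees=True)
    print('t',round(s['time'],2),'shift',A.inv().apply(np.array([x,y,z])-s['tool_pos']).round(1).tolist(),'turn',(A.inv()*G).as_rotvec().round(4).tolist(),'ft',np.round(s['ft_force'],1),'gap',round(s['finger_gap'],1))
E
python3 -c "
from h import *
go(522.6,-204.2,110,10.05)
K,d,T=cam('top');print(T[:3,3])"
```

```text
t 0.1 shift [435.0, -245.0, 120.8] turn [-0.0017, -0.0, 0.1354] ft [-0.1  0.   0.4] gap 85.7
[ 213.98679384  -59.41263288 1554.854481  ]
```

>>> jog_arm --rows '[[[435,-245,100],[0,0,0.135]],[[435,-245,120],[0,0,0.135]],[[435,-245,120],[0,0,0.135]],[[435,-245,120],[0,0,0.135]],[[435,-245,120],[0,0,0.135]],[[435,-245,120],[0,0,0.135]],[[435,-245,120],[0,0,0.135]],[[435,-245,120],[0,0,0.135]],[[435,-245,120],[0,0,0.135]],[[435,-245,120],[0,0,0.135]]]' --grip 85

```text
time: 1.1
tool_pos: [514.7, -212.8, 113.8]
tcp_rot: [-180.0, 0.0, 10.1]
ft_force: [0.7, -0.0, -0.2]
finger_gap: 84.8
grip_force: 0.0
```

>>> jog_arm --rows '[[[0,0,0],[0,0,0]],[[0,0,0],[0,0,0]],[[0,0,0],[0,0,0]]]'

```text
time: 1.4
tool_pos: [513.4, -215.1, 114.5]
tcp_rot: [180.0, 0.0, 10.1]
ft_force: [-0.6, -0.1, 0.2]
finger_gap: 84.7
grip_force: 0.0
```

```bash
python3 - <<'E'
from h import *
go(522.6,-204.2,110,10.05); go(522.6,-204.2,1.5,10.05)
p,d=r.snapshot("scene"); cv2.imwrite("pics/scene1.png",p)
p2,d=r.snapshot("top"); cv2.imwrite("pics/top1.png",p2)
a=cv2.resize(p[140:280,180:460],(790,395)); cv2.imwrite("pics/s1.png",a)
# deep tray now unobstructed?
uv,m=blobs('scene',p,(380,196,432,262)); 
try: print('deep scene',*fit('scene',uv,5,39))
except Exception as e: print(e)
E
```

```text
t 1.4 shift [11.0, -9.1, 4.4] turn [0.0001, 0.0005, 0.0002] ft [-0.6 -0.1  0.2] gap 84.7
t 1.4 shift [11.0, -9.1, 112.9] turn [0.0001, 0.0005, 0.0002] ft [-0.6 -0.1  0.2] gap 84.7
expected non-empty vector for x
  return _methods._mean(a, axis=axis, dtype=dtype,
  ret = ret.dtype.type(ret / rcount)
```

View pics/s1.png

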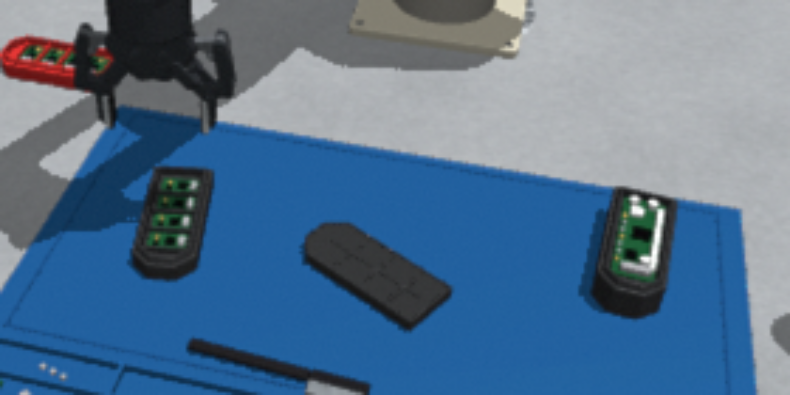

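>>> jog_arm --rows '[[[11,-9,20],[0,0,0]],[[11,-9,50],[0,0,0]],[[11,-9,75],[0,0,0]],[[11,-9,95],[0,0,0]],[[11,-9,107],[0,0,0]],[[11,-9,111],[0,0,0]],[[11,-9,111],[0,0,0]]]'

```text
time: 2.2
tool_pos: [522.9, -204.4, 3.7]
tcp_rot: [-180.0, 0.0, 10.0]
ft_force: [-0.9, -0.4, -0.1]
finger_gap: 85.2
grip_force: 0.0
```

>>> jog_arm --rows '[[[0,0,0],[0,0,0]],[[0,0,0],[0,0,0]],[[0,0,0],[0,0,0]],[[0,0,0],[0,0,0]],[[0,0,0],[0,0,0]],[[0,0,0],[0,0,0]]]' --grip 58 --force 30

```text
time: 2.8
tool_pos: [524.3, -204.5, 5.1]
tcp_rot: [179.9, -0.1, 10.1]
ft_force: [-0.3, 0.1, 7.3]
finger_gap: 63.3
grip_force: 34.2
```

>>> jog_arm --rows '[[[0,0,0],[0,0,0]],[[0,0,0],[0,0,0]],[[0,0,-2],[0,0,0]],[[0,0,-4],[0,0,0]],[[0,0,-4],[0,0,0]]]' --grip 72

```text
time: 3.3
tool_pos: [523.3, -203.9, 7.9]
tcp_rot: [180.0, -0.0, 10.1]
ft_force: [-0.6, 0.2, -0.2]
finger_gap: 72.0
grip_force: 0.0
```

>>> jog_arm --rows '[[[0,0,0],[0,0,0]],[[0,0,0],[0,0,0]],[[0,0,0],[0,0,0]],[[0,0,0],[0,0,0]],[[0,0,0],[0,0,0]]]' --grip 58

```text
time: 3.8
tool_pos: [523.3, -203.9, 7.9]
tcp_rot: [180.0, -0.0, 10.1]
ft_force: [-1.2, -0.2, 5.4]
finger_gap: 63.0
grip_force: 33.8
```

>>> jog_arm --rows '[[[0,0,-5],[0,0,0]],[[0,0,-20],[0,0,0]],[[0,0,-42],[0,0,0]],[[0,0,-65],[0,0,0]],[[0,0,-85],[0,0,0]],[[0,0,-96],[0,0,0]],[[0,0,-100],[0,0,0]],[[0,0,-100],[0,0,0]]]'

```text
time: 4.6
tool_pos: [523.2, -203.9, 107.9]
tcp_rot: [180.0, -0.0, 10.1]
ft_force: [-0.5, 0.3, -1.5]
finger_gap: 62.9
grip_force: 33.4
```

```bash
cat >> h.py <<'E'
def dark(img,box,up=4,vmax=95,rel=.42,pts=False):
    x0,y0,x1,y1=box; c=cv2.resize(img[y0:y1,x0:x1],None,fx=up,fy=up,interpolation=cv2.INTER_CUBIC).astype(int)
    mx=c.max(2); m=((mx<vmax)&((c[...,0]-c[...,2])<rel*np.maximum(mx,20))).astype(np.uint8)*255
    m=cv2.morphologyEx(cv2.morphologyEx(m,cv2.MORPH_OPEN,np.ones((5,5))),cv2.MORPH_CLOSE,np.ones((9,9)))
    cs,_=cv2.findContours(m,cv2.RETR_EXTERNAL,cv2.CHAIN_APPROX_NONE)
    h=max(cs,key=cv2.contourArea)[:,0].astype(float)
    return (h+.5)/up-.5+np.array([x0,y0])
def draw(img,uv,box,up=5):
    v=cv2.resize(img[box[1]:box[3],box[0]:box[2]],None,fx=up,fy=up,interpolation=cv2.INTER_CUBIC)
    cv2.drawContours(v,[((uv-np.array(box[:2])+.5)*up).astype(int)],-1,(0,0,255),1); return v
E
python3 - <<'E'
from h import *
print(r.sense()['tool_pos'],r.sense()['finger_gap'],r.sense()['ft_force'])
V=[]
for n,b in(('top',(150,185,202,256)),('scene',(380,196,432,262))):
    img=cv2.imread(f'pics/{n}1.png'); uv=dark(img,b)
    try: print(n,*fit(n,uv,5,39))
    except Exception as e: print(e)
    V.append(cv2.resize(draw(img,uv,b),(260,340)))
p,d=r.snapshot('scene'); cv2.imwrite('pics/scene2.png',p)
V.append(cv2.resize(p[130:250,200:290],(260,340)))
cv2.imwrite('pics/d1.png',np.hstack(V))
go(456,252,108,-5.5)
E
```

```text
[ 523.23246935 -203.89793018  107.89875149] 62.92319050894428 [-0.4726706   0.34747665 -1.52553193]
top [456.3 254.2] -5.32 LxW 144.8 57.8 endw 66.0 49.4 slopes [ 0.54 -0.54]
expected non-empty vector for x
t 4.65 shift [14.0, -460.3, -0.8] turn [-0.0003, 0.0006, 0.2718] ft [-0.1  0.5 -1.1] gap 63.0
  return _methods._mean(a, axis=axis, dtype=dtype,
  ret = ret.dtype.type(ret / rcount)
```

View pics/d1.png

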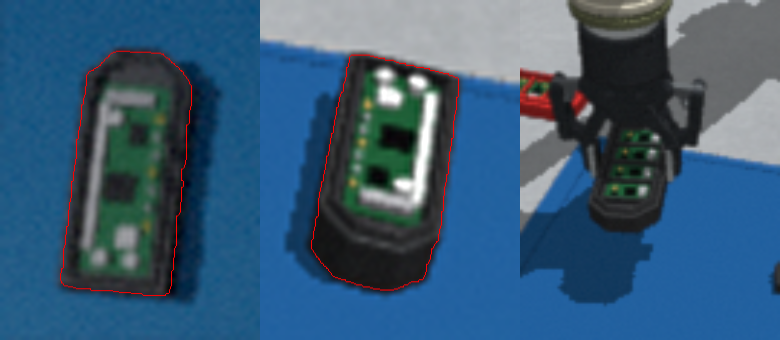

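The tray is held and level. The scene contour of the deep tray is clean, so I'll refit it from a starting guess.

```bash
sed -i 's/def fit(n,uv,zb,zt):/def fit(n,uv,zb,zt,init=None):/; s/^    c=np.array(c)$/    c=np.array(c)\n    if init: c=np.array(init[:2],float); yaw=np.radians(init[2])/' h.py
python3 - <<'E' 2>&1 | grep -v -i warn
from h import *
for n,b in(('top',(150,185,202,256)),('scene',(380,196,432,262))):
    img=cv2.imread(f'pics/{n}1.png')
    for vm,rel in((95,.42),(95,.55),(95,.65),(70,.5)):
        uv=dark(img,b,vmax=vm,rel=rel)
        try: print(n,vm,rel,*fit(n,uv,5,39,(456,252,-5.5)))
        except Exception as e: print(e)
E
```

```text
top 95 0.42 [456.3 254.2] -5.31 LxW 144.8 58.0 endw 49.4 66.0 slopes [-0.33  0.33]
top 95 0.55 [456.3 254.3] -5.16 LxW 146.3 59.2 endw 50.9 66.9 slopes [-0.12  0.12]
top 95 0.65 [456.5 254. ] -5.07 LxW 148.1 60.0 endw 52.4 67.0 slopes [-0.05  0.05]
top 70 0.5 [456.4 253.4] -5.21 LxW 145.7 56.9 endw 48.6 64.7 slopes [-0.23  0.23]
scene 95 0.42 [452.3 252.1] 174.45 LxW 146.4 61.0 endw 62.4 61.6 slopes [-0.19  0.19]
scene 95 0.55 [452.6 251.9] 174.39 LxW 147.1 61.8 endw 63.2 62.9 slopes [-0.19  0.19]
scene 95 0.65 [453.  251.6] 174.32 LxW 147.8 62.3 endw 64.0 63.3 slopes [-0.12  0.12]
scene 70 0.5 [453.5 251.4] 174.37 LxW 144.6 60.6 endw 62.4 61.0 slopes [-0.29  0.29]
```

>>> jog_arm --rows '[[[1,-15,0],[0,0,0]],[[3,-50,-5],[0,0,0.04]],[[5,-95,-10],[0,0,0.08]],[[7,-140,-10],[0,0,0.12]],[[9,-185,-10],[0,0,0.16]],[[10,-230,-10],[0,0,0.2]],[[12,-275,-10],[0,0,0.24]],[[13,-320,-10],[0,0,0.27]],[[14,-360,-10],[0,0,0.27]],[[14,-400,-10],[0,0,0.27]]]'

```text
time: 5.65
tool_pos: [465.0, 194.6, 116.3]
tcp_rot: [180.0, 0.1, -5.4]
ft_force: [0.6, 0.0, -1.2]
finger_gap: 63.0
grip_force: 33.4
```

>>> jog_arm --rows '[[[-7,-30,0],[0,0,0]],[[-14,-50,0],[0,0,0]],[[-16,-56,0],[0,0,0]],[[-16,-57,0],[0,0,0]],[[-16,-57,0],[0,0,0]]]'

```text
time: 6.15
tool_pos: [455.9, 250.2, 116.9]
tcp_rot: [180.0, 0.1, -5.4]
ft_force: [-0.0, 0.4, -2.0]
finger_gap: 63.0
grip_force: 33.5
```

```bash
python3 -c "
from h import *
go(455.4,252.8,52,-5.45)"
```

```text
t 6.15 shift [-0.7, -2.6, 64.9] turn [0.0008, 0.0009, 0.001] ft [-0.   0.4 -2. ] gap 63.0
```

>>> jog_arm --rows '[[[-0.7,-2.6,8],[0,0,0.001]],[[-0.7,-2.6,22],[0,0,0.001]],[[-0.7,-2.6,38],[0,0,0.001]],[[-0.7,-2.6,52],[0,0,0.001]],[[-0.7,-2.6,61],[0,0,0.001]],[[-0.7,-2.6,65],[0,0,0.001]],[[-0.7,-2.6,65],[0,0,0.001]],[[-0.7,-2.6,65],[0,0,0.001]]]'

```text
time: 6.95
tool_pos: [456.3, 253.5, 53.0]
tcp_rot: [-180.0, -0.0, -5.5]
ft_force: [0.1, -0.1, -0.4]
finger_gap: 63.1
grip_force: 33.5
```

```bash
python3 - <<'E' 2>&1 | grep -v -i warn
from h import *
go(455.4,252.8,52,-5.45)
p,d=r.snapshot('scene'); cv2.imwrite('pics/scene3.png',p)
q,d=r.snapshot('top'); cv2.imwrite('pics/top3.png',q)
a=cv2.resize(p[180:265,370:440],None,fx=5.5,fy=5.5,interpolation=cv2.INTER_CUBIC)
b=cv2.resize(q[180:265,140:210],None,fx=5.5,fy=5.5,interpolation=cv2.INTER_CUBIC)
cv2.imwrite('pics/h1.png',np.hstack([a,b]))
E
```

```text
t 6.95 shift [-0.8, 0.8, 1.0] turn [-0.0004, -0.0006, -0.0001] ft [ 0.1 -0.1 -0.4] gap 63.1
```

View pics/h1.png

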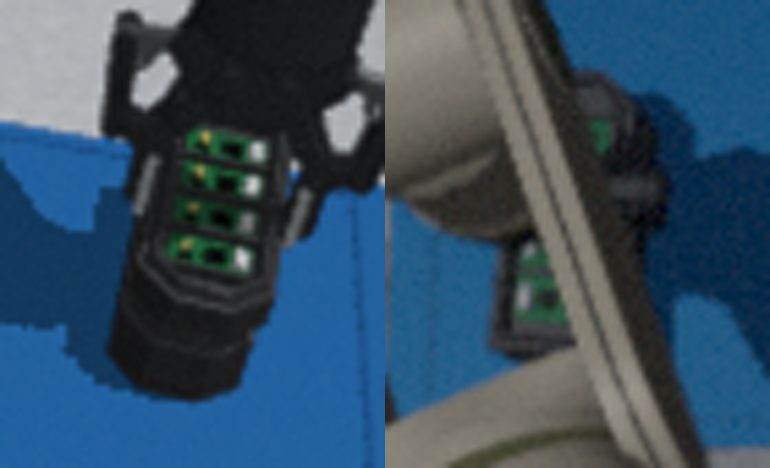

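The board tray hovers just above the deep tray, in line with it and with the cut ends together (scene crop, around (190,320)). I'll lower it gently and watch the force.

>>> jog_arm --rows '[[[-0.5,0.5,2],[0,0,0]],[[-0.5,0.5,4],[0,0,0]],[[-0.5,0.5,5],[0,0,0]],[[-0.5,0.5,6],[0,0,0]],[[-0.5,0.5,7],[0,0,0]],[[-0.5,0.5,7],[0,0,0]]]'

```text
time: 7.65
tool_pos: [455.2, 252.9, 45.3]
tcp_rot: [180.0, 0.0, -5.5]
ft_force: [-0.8, 0.5, -1.0]
finger_gap: 63.4
grip_force: 33.5
```

>>> jog_arm --rows '[[[0,0,1],[0,0,0]],[[0,0,2],[0,0,0]],[[0,0,3],[0,0,0]],[[0,0,3.5],[0,0,0]],[[0,0,3.5],[0,0,0]],[[0,0,3.5],[0,0,0]]]'

```text
time: 8.25
tool_pos: [455.3, 252.9, 41.9]
tcp_rot: [180.0, 0.0, -5.5]
ft_force: [0.7, -1.3, -1.8]
finger_gap: 63.2
grip_force: 33.5
```

>>> jog_arm --rows '[[[0,0,0.5],[0,0,0]],[[0,0,1],[0,0,0]],[[0,0,1.5],[0,0,0]],[[0,0,1.5],[0,0,0]]]'

```text
time: 8.65
tool_pos: [455.4, 253.0, 41.8]
tcp_rot: [180.0, 0.0, -5.5]
ft_force: [-7.1, -4.2, 13.2]
finger_gap: 63.2
grip_force: 35.0
```

>>> jog_arm --rows '[[[0,0,-1],[0,0,0]],[[0,0,-1],[0,0,0]]]'

```text
time: 8.85
tool_pos: [455.6, 253.1, 41.9]
tcp_rot: [-180.0, -0.0, -5.5]
ft_force: [-2.1, -1.9, 4.2]
finger_gap: 63.0
grip_force: 34.1
```

>>> jog_arm --rows '[[[0,0,0],[0,0,0]],[[0,0,0],[0,0,0]],[[0,0,0],[0,0,0]],[[0,0,0],[0,0,0]],[[0,0,0],[0,0,0]]]' --grip 85

```text
time: 9.35
tool_pos: [455.3, 252.9, 41.4]
tcp_rot: [180.0, 0.0, -5.5]
ft_force: [-0.5, 0.0, -0.5]
finger_gap: 85.0
grip_force: 0.0
```

>>> jog_arm --rows '[[[0,0,-8],[0,0,0]],[[0,0,-30],[0,0,0]],[[0,0,-60],[0,0,0]],[[0,0,-90],[0,0,0]],[[0,0,-100],[0,0,0]],[[0,0,-100],[0,0,0]],[[0,0,-100],[0,0,0]]]'

```text
time: 10.05
tool_pos: [454.9, 252.8, 140.6]
tcp_rot: [180.0, 0.0, -5.5]
ft_force: [1.1, -0.0, -0.6]
finger_gap: 85.5
grip_force: 0.0
```

```bash
python3 - <<'E'
from h import *
go(536.8,4,120,60.8)
E
```

```text
t 10.05 shift [105.2, 239.8, 20.6] turn [-0.0001, 0.001, -1.1564] ft [ 1.1 -0.  -0.6] gap 85.5
```

>>> jog_arm --rows '[[[30,60,0],[0,0,-0.14]],[[60,110,0],[0,0,-0.28]],[[90,160,10],[0,0,-0.42]],[[105,200,15],[0,0,-0.56]],[[105,225,20],[0,0,-0.7]],[[105,240,20],[0,0,-0.84]],[[105,240,20],[0,0,-0.98]],[[105,240,20],[0,0,-1.1]],[[105,240,20],[0,0,-1.156]],[[105,240,20],[0,0,-1.156]]]'

```text
time: 11.05
tool_pos: [535.6, 4.0, 119.2]
tcp_rot: [-179.8, 0.1, 60.8]
ft_force: [-0.6, 0.2, -0.3]
finger_gap: 85.2
grip_force: 0.0
```

>>> jog_arm --rows '[[[0,0,0],[0,0,0]],[[0,0,0],[0,0,0]]]'

```text
time: 11.25
tool_pos: [536.5, 4.2, 120.7]
tcp_rot: [-179.9, 0.0, 60.7]
ft_force: [0.4, 0.5, 0.1]
finger_gap: 85.2
grip_force: 0.0
```

```bash
python3 - <<'E' 2>&1 | grep -v -i warn
from h import *
p,d=r.snapshot('scene'); cv2.imwrite('pics/scene4.png',p)
q,d=r.snapshot('top'); cv2.imwrite('pics/top4.png',q)
a=cv2.resize(p[180:265,370:440],None,fx=5.5,fy=5.5,interpolation=cv2.INTER_CUBIC)
b=cv2.resize(q[180:265,140:210],None,fx=5.5,fy=5.5,interpolation=cv2.INTER_CUBIC)
cv2.imwrite('pics/st1.png',np.hstack([a,b]))
for n,i,bx in(('top',q,(150,180,202,256)),('scene',p,(380,190,432,262))):
    uv=dark(i,bx,rel=.6)
    try: print(n,*fit(n,uv,5,59,(455,252,-5.5)))
    except Exception as e: print(e)
go(536.8,4,8.5,60.8)
E
```

```text
top [457.2 254.8] -5.39 LxW 146.7 60.8 endw 51.9 72.2 slopes [ 0.19 -0.19]
scene [453.  252.9] 174.38 LxW 147.3 62.6 endw 66.3 62.9 slopes [ 0.01 -0.01]
t 11.35 shift [-0.2, 0.1, 112.7] turn [-0.0004, 0.0002, -0.001] ft [-0.7  0.6  0.3] gap 85.2
```

View pics/st1.png

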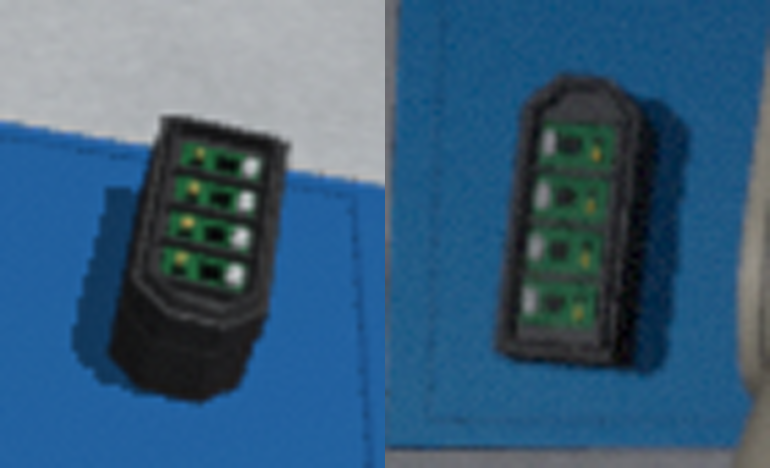

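The board tray is seated square on the deep tray. Next is the cover.

>>> jog_arm --rows '[[[0,0,15],[0,0,0]],[[0,0,45],[0,0,0]],[[0,0,75],[0,0,0]],[[0,0,98],[0,0,0]],[[0,0,109],[0,0,0]],[[0,0,112.5],[0,0,0]],[[0,0,112.5],[0,0,0]],[[0,0,112.5],[0,0,0]]]'

```text
time: 12.15
tool_pos: [538.2, 4.0, 10.3]
tcp_rot: [179.9, -0.1, 60.8]
ft_force: [-0.1, 0.7, 0.5]
finger_gap: 85.0
grip_force: 0.0
```

>>> jog_arm --rows '[[[0,0,0],[0,0,0]],[[0,0,0],[0,0,0]],[[0,0,0],[0,0,0]],[[0,0,0],[0,0,0]],[[0,0,0],[0,0,0]],[[0,0,0],[0,0,0]]]' --grip 58

```text
time: 12.75
tool_pos: [538.2, 3.9, 10.6]
tcp_rot: [179.9, -0.1, 60.8]
ft_force: [-2.3, 0.3, 6.2]
finger_gap: 62.4
grip_force: 31.4
```

>>> jog_arm --rows '[[[0,0,-5],[0,0,0]],[[0,0,-20],[0,0,0]],[[0,0,-42],[0,0,0]],[[0,0,-70],[0,0,0]],[[0,0,-95],[0,0,0]],[[0,0,-112],[0,0,0]],[[0,0,-120],[0,0,0]],[[0,0,-120],[0,0,0]]]'

```text
time: 13.55
tool_pos: [538.2, 4.0, 131.1]
tcp_rot: [179.8, -0.1, 60.8]
ft_force: [0.5, 0.1, -1.1]
finger_gap: 62.4
grip_force: 33.1
```

```bash
python3 - <<'E'
from h import *
go(455,252.8,128,174.5)
E
```

```text
t 13.55 shift [176.5, -194.1, 2.8] turn [0.0034, 0.0021, -1.9848] ft [ 0.5  0.1 -1.1] gap 62.4
```

>>> jog_arm --rows '[[[10,-10,0],[0,0,-0.08]],[[25,-28,0],[0,0,-0.22]],[[40,-45,0],[0,0,-0.36]],[[55,-62,0],[0,0,-0.5]],[[70,-79,0],[0,0,-0.64]],[[85,-96,0],[0,0,-0.78]],[[100,-112,0],[0,0,-0.92]],[[115,-128,0],[0,0,-1.06]],[[130,-144,0],[0,0,-1.2]],[[142,-157,0],[0,0,-1.32]]]'

```text
time: 14.55
tool_pos: [468.0, 205.4, 127.6]
tcp_rot: [-179.9, -0.1, 136.8]
ft_force: [0.6, 0.4, -1.5]
finger_gap: 62.2
grip_force: 33.1
```

```bash
python3 - <<'E'
from h import *
go(454.1,252.8,125,174.5)
E
```

```text
t 14.55 shift [42.6, 25.0, 2.6] turn [-0.0015, -0.0019, -0.6587] ft [ 0.6  0.4 -1.5] gap 62.2
```

>>> jog_arm --rows '[[[10,6,0],[0,0,-0.14]],[[20,12,0],[0,0,-0.28]],[[30,18,0],[0,0,-0.42]],[[38,22,0],[0,0,-0.54]],[[42,25,0],[0,0,-0.62]],[[42.6,25,1],[0,0,-0.659]],[[42.6,25,2],[0,0,-0.659]],[[42.6,25,2],[0,0,-0.659]],[[42.6,25,2],[0,0,-0.659]]]'

```text
time: 15.45
tool_pos: [455.4, 251.8, 126.4]
tcp_rot: [-180.0, -0.0, 174.1]
ft_force: [-0.5, -0.0, -0.4]
finger_gap: 62.4
grip_force: 33.1
```

```bash
python3 - <<'E'
from h import *
go(454.1,252.8,75,174.5)
E
```

```text
t 15.45 shift [1.4, 0.9, 51.4] turn [-0.0005, -0.0009, -0.007] ft [-0.5 -0.  -0.4] gap 62.4
```

>>> jog_arm --rows '[[[0.8,0.9,8],[0,0,-0.007]],[[1.2,0.9,20],[0,0,-0.007]],[[1.2,0.9,34],[0,0,-0.007]],[[1.2,0.9,45],[0,0,-0.007]],[[1.2,0.9,50],[0,0,-0.007]],[[1.2,0.9,51],[0,0,-0.007]],[[1.2,0.9,51],[0,0,-0.007]]]'

```text
time: 16.15
tool_pos: [454.7, 253.1, 75.9]
tcp_rot: [-180.0, -0.0, 174.6]
ft_force: [-0.0, -0.5, -0.2]
finger_gap: 62.4
grip_force: 33.1
```

```bash
python3 - <<'E'
from h import *
go(454.1,252.8,66,174.5)
p,d=r.snapshot('scene')
q,d=r.snapshot('top')
a=cv2.resize(p[180:265,370:440],None,fx=5.5,fy=5.5,interpolation=cv2.INTER_CUBIC)
b=cv2.resize(q[180:265,140:210],None,fx=5.5,fy=5.5,interpolation=cv2.INTER_CUBIC)
cv2.imwrite('pics/h2.png',np.hstack([a,b]))
E
```

```text
t 16.15 shift [0.5, -0.4, 9.9] turn [-0.0001, -0.0002, 0.0011] ft [-0.  -0.5 -0.2] gap 62.4
```

View pics/h2.png

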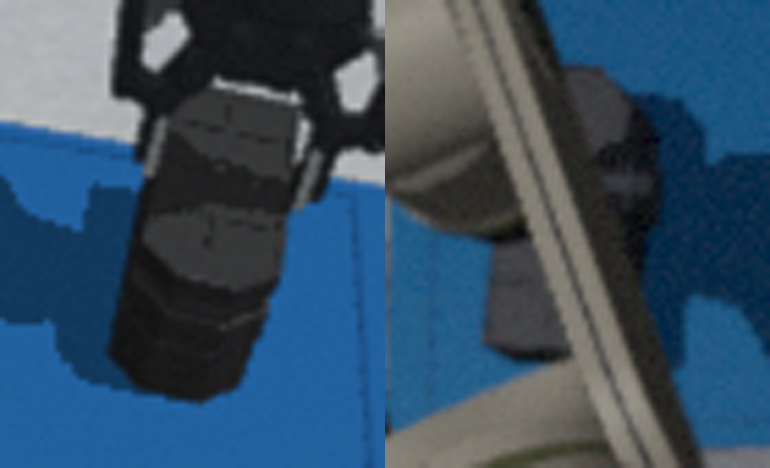

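The cover hovers in line over the stack, with its cut end towards the scene camera like the others (scene crop, around (210,260)). I'll lower it.

>>> jog_arm --rows '[[[0.4,-0.2,2],[0,0,0]],[[0.4,-0.2,4],[0,0,0]],[[0.4,-0.2,6],[0,0,0]],[[0.4,-0.2,7],[0,0,0]],[[0.4,-0.2,8],[0,0,0]],[[0.4,-0.2,8],[0,0,0]]]'

```text
time: 16.85
tool_pos: [454.1, 252.9, 67.8]
tcp_rot: [-180.0, -0.0, 174.6]
ft_force: [-0.2, 0.6, -1.8]
finger_gap: 62.3
grip_force: 33.1
```

>>> jog_arm --rows '[[[0,0,1],[0,0,0]],[[0,0,2],[0,0,0]],[[0,0,3],[0,0,0]],[[0,0,3.8],[0,0,0]],[[0,0,4.5],[0,0,0]],[[0,0,4.5],[0,0,0]]]'

```text
time: 17.45
tool_pos: [454.5, 253.1, 64.6]
tcp_rot: [180.0, 0.0, 174.6]
ft_force: [-4.2, -1.9, 8.3]
finger_gap: 62.2
grip_force: 34.3
```

>>> jog_arm --rows '[[[0,0,0.5],[0,0,0]],[[0,0,0.5],[0,0,0]],[[0,0,-0.8],[0,0,0]],[[0,0,-0.8],[0,0,0]]]'

```text
time: 17.85
tool_pos: [454.5, 253.1, 64.7]
tcp_rot: [180.0, 0.0, 174.6]
ft_force: [-0.8, -0.7, 3.9]
finger_gap: 62.2
grip_force: 33.6
```

>>> jog_arm --rows '[[[0,0,0],[0,0,0]],[[0,0,0],[0,0,0]],[[0,0,0],[0,0,0]],[[0,0,0],[0,0,0]],[[0,0,0],[0,0,0]]]' --grip 85

```text
time: 18.35
tool_pos: [454.2, 252.9, 64.2]
tcp_rot: [-180.0, -0.0, 174.6]
ft_force: [0.5, -0.5, 0.1]
finger_gap: 85.0
grip_force: 0.0
```

>>> jog_arm --rows '[[[0,0,-8],[0,0,0]],[[0,0,-30],[0,0,0]],[[0,0,-60],[0,0,0]],[[0,0,-90],[0,0,0]],[[0,0,-120],[0,0,0]],[[0,40,-120],[0,0,0]],[[0,80,-120],[0,0,0]],[[0,120,-120],[0,0,0]],[[0,160,-120],[0,0,0]],[[0,160,-120],[0,0,0]]]'

```text
time: 19.35
tool_pos: [468.6, 416.3, 184.0]
tcp_rot: [179.9, -0.0, 174.8]
ft_force: [-1.0, -0.9, 0.1]
finger_gap: 85.1
grip_force: 0.0
```

```bash
python3 - <<'E'
from h import *
s=r.sense(); print(s['time'],s['tool_pos'])
p,d=r.snapshot('scene')
q,d2=r.snapshot('top')
a=cv2.resize(p[180:265,370:440],None,fx=5.5,fy=5.5,interpolation=cv2.INTER_CUBIC)
b=cv2.resize(q[180:265,140:210],None,fx=5.5,fy=5.5,interpolation=cv2.INTER_CUBIC)
cv2.imwrite('pics/end.png',np.hstack([a,b]))
E
```

```text
19.35 [468.59263468 416.30499895 184.04638915]
```

View pics/end.png

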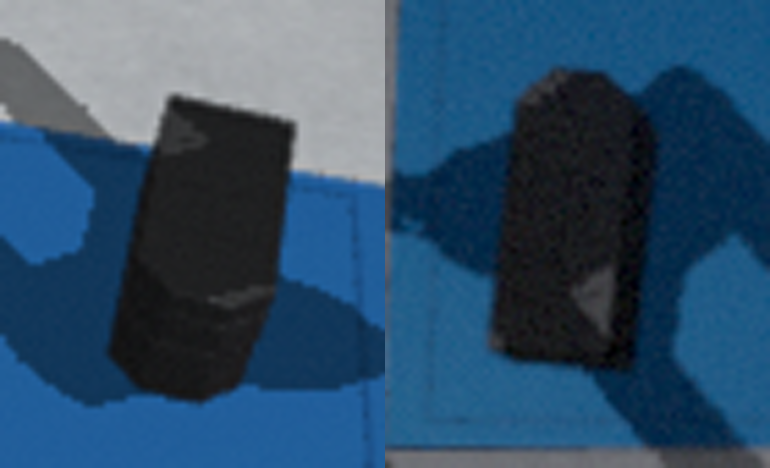

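The stack stands closed and square, with all the cut ends together (scene crop, around (200,250)), and the gripper is clear of it.

```bash
python3 -c "
from h import *
print(r.hand_in())"
```

```text
the job is handed in; nothing more can be done
None
```

I stacked the board tray on the deep tray and closed it with the cover, cut ends together; each met resistance at its expected seated height, and I handed the job in at about 19.5 s with the gripper clear.

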